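# Hold a static field meter over a display

### The job

The protective film has just been peeled off the display on the circuit board, so check the glass for static charge: draw the field meter up out of its cradle, carry it over the clutter and the board's tall parts, and hold it upright, sensor end down, with the sensor 25 mm above the middle of the display glass and the meter's broad faces parallel to the display's long sides. Touch the board with neither the meter nor the gripper, and leave the solder spool, the bottle and the multimeter where they are. Finish while still holding the meter there, steady, so that it can be read; do not put it down.

Things in the scene. Friction and masses are not known exactly. Their poses are not given: they have to be found in the camera images.
- meter: handheld static field meter: grey box 26 (its x) x 54 (y, its width) x 125 mm (z, up), 0.11 to 0.23 kg, standing upright in the cradle, sensor end down, as it is used. Origin: centre of its lower end face, the flat brass sensor. The top 45 mm is the grip, plain front and back, ribbed sides; take it across the 54 mm width or the 26 mm thickness. Readout and keys are below, on the +x face
- cradle: black plastic cradle fixed to the bench: foot 80 (x) x 100 (y) x 8 mm and on it an upright pocket open at the top, 32 (x) x 60 (y) mm inside, walls 5 mm. Pocket floor 8 mm, rim 45 mm above the bench. The meter stands in it with 3 mm play all round, its axes parallel to the cradle's, 88 mm showing; lifted straight up 37 mm it is clear. Origin: centre of the foot's underside
- board: loose green circuit board 140 (x) x 200 (y) mm, upper face 12 mm above the bench; display module 36 x 80 mm, long along y, flat in its middle. Aluminium heat sink along the +y edge, y 58 to 93 mm, top 62 mm above the bench; along the -y edge, y -52 to -90 mm, yellow transformer (top 46), two capacitors (52), terminal block (24). Origin: below its centre at bench level
- glass (a point): centre of the upper face of the display glass, the middle of the board, 30 mm above the bench. The visible glass is 18 (x) x 64 mm (y): y runs along the display's long side, x across it, z up
- spool: solder spool standing on end, 56 mm diameter, 46 mm tall, between the board and the cradle. Origin: centre of its underside
- bottle: small amber flux bottle with a black cap, 28 mm diameter, 72 mm tall, between the board and the cradle. Origin: centre of its underside
- multimeter: teal multimeter lying on its back beyond the board and the cradle, 78 (x) x 155 (y) x 43 mm tall. Origin: centre of its underside
Mind the look-alikes: they are no part of the job. What is meant by the meter is not purple or red, and is the smaller of those in its own colour.

How it is judged:
On the way:
1. the meter is lifted clear out of the cradle in the gripper (z of meter in the frame of cradle above 0.05 m and contact force between meter and the fingers above 1 N), for 0.2 s.
At the end, for the whole second after the job is handed in: Still gripped by the fingers and not touching the board, the meter's sensor face is 18 to 32 mm above the display glass, within 10 mm of its centre sideways, the meter upright within 0.10 rad and its width in line with the display's long side within 0.15 rad, at rest (under 10 mm/s and 0.1 rad/s) (horizontal distance between meter and glass below 0.01 m and z of meter in the frame of glass between 0.018 and 0.032 m and angle between meter's own z axis and vertical below 0.1 rad and angle between the y axis of meter and the y axis of glass, either way round below 0.15 rad and contact force between meter and the fingers above 1 N and contact force between meter and board below 0.1 N and linear speed of meter below 0.01 m/s and angular speed of meter below 0.1 rad/s); the arm keeps its last pose, push and grip.
It fails at once if the meter touches the board or anything on it (contact force between meter and board above 0.3 N).
It fails at once if the robot touches the board (contact force between any of the fingers, the arm and board above 0.3 N).
It fails at once if the spool is pushed more than 15 mm from its place (distance of spool from where it was at the start of the episode above 0.015 m).
It fails at once if the bottle is pushed more than 15 mm from its place (distance of bottle from where it was at the start of the episode above 0.015 m).
It fails at once if the multimeter is pushed more than 15 mm from its place (distance of multimeter from where it was at the start of the episode above 0.015 m).
It also fails if it takes over 45 s, if anything falls off the work surface, if the arm or the gripper's body presses on something with over 40 N, if the wrist force passes 120 N, or if a joint passes its speed limit or range.

### The arm

A 7-joint arm with a two-finger parallel gripper is mounted at the origin on the work surface. World frame = base frame: x ahead of the robot, y to its left, z up, the work surface at z = 0. Lengths are in m, angles in rad, forces in N, time in s.
With the tool pointing down it reaches from about 0.4 to 0.85 m from the base axis. Payload 10.4 kg.
Tool frame: the origin (TCP) lies at the centre of the arm's flange, where the gripper is bolted on; the fingertips stand 173 mm ahead of it and the grasp point (between the pads) lies 155 mm ahead of it; z points along the fingers, y is the line along which they close (so a half turn about z gives the same grasp; the last joint's range is limited). The gripper opens to 85 mm and grips with 20 to 120 N. Pads are 22 mm wide; open, the fingers measure 114 mm over their backs; the gripper's body (76 mm by 85 mm) begins 54 mm behind the grasp point. The pads swing forward as they close: fully open they stand 13 mm farther back than shut.
Start: joints at [1.144, 0.332, -0.065, 1.46, 0.022, 1.35, -0.088], TCP at [0.246, -0.575, 0.405] pointing down, gripper open.
Joint ranges: [-2.6, 2.6], [-0.5, 2.12], [-1.47, 1.34], [0.16, 2.42], [-1.27, 4.41], [0.06, 2.06], [-2.6, 2.6]. Speed limits (rad/s): [2.22, 2.22, 2.79, 2.79, 3.14, 3.14, 3.14].

### API

Orientations are given as a unit quaternion [x, y, z, w].
In Python, from workcell import manip, viewer, finder gives the robot as it stands.
- The arm moves only by the tool arm_command, never from a script. Its argument "plan" is a list of rows, each an object with "dp": the shift along the tool's x, y, z in mm, a list of three; "spin": the turn about the tool's z in rad. A call has 1 to 5 rows; each row shifts and turns the commanded pose from where the row before left it, along the tool's axes as they then stand; what a row does not reach is not made up. A row lasts 1/10 s, in which the tool goes at most 50 mm and 8.59 degrees, less where a joint would pass 70% of its speed; a pose out of reach is approached as far as the arm can. A call is refused whole if a number of a shift passes 50 or a number of a turn 0.15, either way. A call with a gripper value outside its range is refused whole. "grip" is the closure, from -1 (fully open) to 1 (shut), set as the call begins (left out, the last holds). The fingers move at their own pace and stop on an object; "newtons" is the grip in N (left out, the last holds). Time passes only in rows, so rows that do not move let the fingers close. It gives the time, the measured TCP pose, the force, the opening and the grip force at its end, in the units of the state.
- manip.get_obs(): the state, without advancing time (a new reading comes with each control period).
- viewer.camera(name): name is "scene" or "side" or "wrist"; returns the picture (400x640x3 uint8, blue, green, red); there is no depth.
- viewer.camera_params(name): a dict with "vertical_fov" (degrees; the focal length in pixels is half the picture's height over the tangent of half this angle, whatever the lens; pixels are square), "cx", "cy" (the principal point, pixels), "k1" (the pictures are not rectified: a ray, as slopes to the right and down, at radius r is drawn at 1 + k1 r^2 times it, then the intrinsics apply), "R" (3x3) and "t" (3): a world point X has camera coordinates R X + t; the wrist camera has in their place "T_tool_cam" (4x4, takes a point from camera to tool coordinates, whose origin is the TCP and whose axes are the flange's). Camera axes: x right, y down, z forward; pixel columns grow to the right and rows downward; lengths in m; the calibration is good to about 2 mm. A picture is of the moment at which its call begins: read the wrist's pose just before it. camera_params takes no time and is no camera call.
- manip.hand_in(): hands the job in; it is judged then, once.
Trained networks look in the newest picture that a camera, given by its name, has taken for a name from the list of things; names that differ only in an ending like _2 or _b are one class to them, and where a whole thing is asked for, a point or a joint stands for the part that bears it (a point fixed in the world has none). Each returns a list of dicts, best first, with "score" (0 to 1); they miss things now and then, are a little off and sometimes report something else, mostly with a low value. They report only what shows in the picture. A call takes as long as a camera call. They do not tell look-alikes from the thing itself.
- finder.find_in(camera, thing): "position" ([x, y, z] in m, in world coordinates, good to about 4 mm: the middle of the surface that is visible of it).
The state is a dict: "clock": time; "joint_pos": joint angles; "joint_velocities": joint speeds; "tau": joint torques, N m; "position": TCP position; "ee_rot": TCP orientation; "ft_force": force on the tool from outside, world axes, zero at the start; "torque": the same for the moment, N m; "grip_width": opening from 0.0 (shut) to 1.0 (fully open); "grasp_force": force on a finger pad.
Only numpy, scipy, OpenCV 4.12 (cv2) and the standard library are available. Lean on these libraries where they do the work, as an engineer would, in place of code of your own. Each camera call takes 0.05 s, during which the arm holds its last target. There are 200 camera calls.

## Working session

There is one attempt and no reset: what is moved stays moved. The work goes in short steps, Python scripts to look and compute and a tool call to move; the robot and the scene stay as the last step left them, time stands still between calls to the robot, and variables do not carry over. Pictures are saved under pics/ and viewed, at most 10 in all, crops included, and the job is handed in when it is done.

Besides the shell and the picture viewer there is one more tool, called after "Request:" as a command line: name --argument value ..., lists and objects as JSON in quotes. arm_command: Moves the arm, as the interface text tells. Its arguments: {"type":"object","properties":{"plan":{"type":"array","items":{"type":"object","properties":{"dp":{"type":"array","items":{"type":"number"}},"spin":{"type":"number"}}}},"grip":{"type":"number"},"newtons":{"type":"number"}},"required":["plan"]}

```bash
mkdir -p pics
cat > h.py <<'E'
import numpy as np, cv2
from workcell import manip, viewer, finder
from scipy.spatial.transform import Rotation as Ro
def cam(n):
    o=manip.get_obs(); im=viewer.camera(n); p=viewer.camera_params(n)
    f=200/np.tan(np.radians(p['vertical_fov'])/2); k=p['k1']
    if 'R' in p: R=np.array(p['R']);t=np.array(p['t'])
    else:
        T=np.eye(4);T[:3,:3]=Ro.from_quat(o['ee_rot']).as_matrix();T[:3,3]=o['position']
        M=np.linalg.inv(T@np.array(p['T_tool_cam']));R=M[:3,:3];t=M[:3,3]
    return im,dict(f=f,k=k,c=np.array([p['cx'],p['cy']]),R=R,t=t)
def proj(c,X):
    q=np.atleast_2d(X)@c['R'].T+c['t']; s=q[:,:2]/q[:,2:]
    return s*(1+c['k']*(s**2).sum(1,keepdims=True))*c['f']+c['c']
def unproj(c,uv,z):
    d=(np.atleast_2d(uv)-c['c'])/c['f']; s=d.copy()
    for _ in range(20): s=d/(1+c['k']*(s**2).sum(1,keepdims=True))
    r=np.c_[s,np.ones(len(s))]@c['R']; o=-c['R'].T@c['t']
    return o+r*((z-o[2])/r[:,2])[:,None]
E
python3 - <<'E'
from h import *
for n in ['scene','side','wrist']:
    im,c=cam(n); cv2.imwrite(f'pics/{n}0.png',im); print(n,-c['R'].T@c['t'],c['k'])
    for th in ['meter','cradle','board','glass','spool','bottle','multimeter']:
        print(th,[(np.round(d['position'],3),round(d['score'],2),proj(c,d['position'])[0].round()) for d in finder.find_in(n,th)])
print(manip.get_obs())
E
```

```text
scene [ 1.0981643  -0.50778206  0.72628674] -0.007113915211586684
meter [(array([0.372, 0.18 , 0.074]), 0.96, array([321., 123.])), (array([0.506, 0.31 , 0.111]), 0.92, array([402., 113.])), (array([0.618, 0.21 , 0.105]), 0.82, array([412., 153.])), (array([0.486, 0.197, 0.098]), 0.8, array([362., 132.]))]
cradle [(array([0.496, 0.19 , 0.009]), 0.88, array([360., 166.]))]
board [(array([ 0.497, -0.237,  0.012]), 0.69, array([205., 259.]))]
glass [(array([ 0.5  , -0.239,  0.014]), 0.63, array([205., 260.]))]
spool [(array([ 0.433, -0.008,  0.046]), 0.72, array([277., 178.]))]
bottle [(array([ 0.614, -0.01 ,  0.04 ]), 0.63, array([335., 224.]))]
multimeter [(array([ 0.759, -0.094,  0.036]), 0.56, array([358., 293.])), (array([ 0.614, -0.008,  0.038]), 0.33, array([335., 224.]))]
side [ 0.17489247 -0.42915925  0.51251107] -0.007948347995148103
meter [(array([0.591, 0.22 , 0.103]), 0.86, array([273., 127.])), (array([0.357, 0.162, 0.081]), 0.83, array([188., 188.])), (array([0.479, 0.314, 0.102]), 0.79, array([208., 127.])), (array([0.469, 0.183, 0.102]), 0.63, array([234., 153.]))]
crad
[... 625 characters left out ...]
'joint_pos': array([ 1.14439   ,  0.33224949, -0.06468831,  1.46010035,  0.02160154,
        1.34989388, -0.08849123]), 'joint_velocities': array([ 0.00113006,  0.00037338, -0.00085996,  0.00035799,  0.00068983,
        0.00149415, -0.0001963 ]), 'tau': array([-5.80229116e-04, -6.25231791e+01,  4.85590473e-02, -3.91833043e+01,
        1.62829505e-02,  1.82817254e-03, -2.35014227e-05]), 'position': array([ 0.24558932, -0.57474242,  0.4047064 ]), 'ee_rot': array([9.79686572e-01, 2.00534833e-01, 1.08380954e-05, 1.96685921e-05]), 'ft_force': array([-0.37591082, -0.60335225,  0.04954791]), 'torque': array([0.02343717, 0.0207143 , 0.02968188]), 'grasp_force': 0.0, 'grip_width': 1.0009213901317566}
```

View pics/scene0.png

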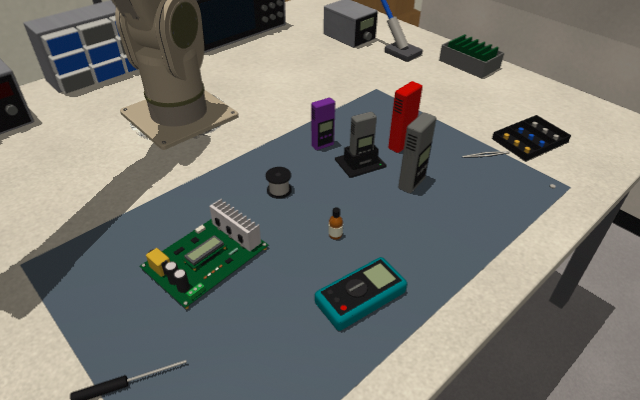

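View pics/side0.png

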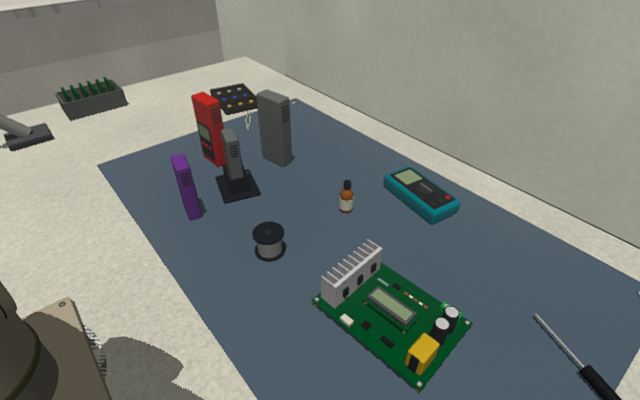

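Candidates in the scene picture are purple (321,123), red (402,113), large grey (412,153) and small grey in the cradle (362,132). The small grey one fits: it is not purple or red, and it is the smaller of the two greys. The two fixed cameras disagree by about 25 mm in x, so I'll check both against the robot base and then the wrist camera.

Run:
```python
from h import *
im,c=cam('scene'); 
b=im[60:140,100:260].copy()
b=cv2.resize(b,None,fx=4,fy=4,interpolation=cv2.INTER_CUBIC)
for X in [(0,0,0),(.1,.1,0),(.1,-.1,0),(-.1,-.1,0),(0,0,.2)]:
    p=(proj(c,X)[0]-[100,60])*4; cv2.circle(b,tuple(int(v) for v in p),4,(0,0,255),-1); print(X,proj(c,X)[0])
m=cv2.resize(im[75:205,305:445],(300*14//13,300),interpolation=cv2.INTER_CUBIC)
o=np.zeros((600,800,3),np.uint8); o[:300,:m.shape[1]]=m; b=b[:280]; o[300:300+b.shape[0],:640]=b
cv2.imwrite('pics/crop1.png',o)
_,c2=cam('side')
for X in [(.1,.1,0),(.1,-.1,0)]: print(proj(c2,X))
```

```text
(0, 0, 0) [178.2158767  114.34181458]
(0.1, 0.1, 0) [230.44159289 115.80616381]
(0.1, -0.1, 0) [163.97136268 145.01941787]
(-0.1, -0.1, 0) [126.24421356 112.89703386]
(0, 0, 0.2) [163.44322752  43.72708376]
[[ 62.64745568 310.55154955]]
[[101.43531144 415.6563485 ]]
```

View pics/crop1.png

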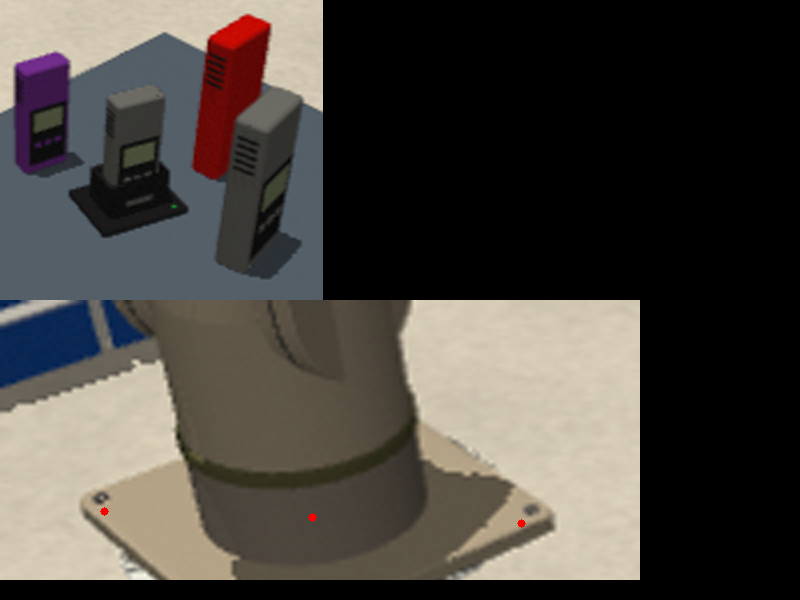

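The crop confirms the small grey meter standing in the black cradle, readout facing roughly +x. Moving the wrist camera over the board.

Request:
arm_command --plan '[{"dp": [0, 0, -15], "spin": 0.135}, {"dp": [0, 0, -15], "spin": 0.135}, {"dp": [0, 0, -15], "spin": 0.134}, {"dp": [20, -41, 0], "spin": 0}, {"dp": [20, -41, 0], "spin": 0}]'

```text
clock: 1.8
position: [0.2854, -0.4923, 0.4498]
ee_rot: [1.0, -0.001, 0.0, 0.0]
ft_force: [1.6, 0.1, -0.5]
grip_width: 1.002
grasp_force: 0.0
```

Request:
arm_command --plan '[{"dp": [20, -41, 0]}, {"dp": [20, -41, 0]}, {"dp": [20, -41, 0]}, {"dp": [20, -41, 0]}, {"dp": [20, -41, 0]}]'

```text
invalid input at $.plan[0]: expected keys dp, spin
```

Request:
arm_command --plan '[{"dp": [20, -41, 0]}, {"dp": [0, 0, 0]}, {"dp": [0, 0, 0]}, {"dp": [0, 0, 0]}]'

```text
invalid input at $.plan[0]: expected keys dp, spin
```

Run:
```python
from h import *
n='wrist';im,c=cam(n); cv2.imwrite('pics/w1.png',im); np.savez('c1.npz',**c)
for th in ['board','glass']:
        print(th,[(np.round(d['position'],3),round(d['score'],2),proj(c,d['position'])[0].round()) for d in finder.find_in(n,th)])
```

```text
board [(array([ 0.447, -0.222,  0.012]), 0.9, array([88., 33.]))]
glass [(array([ 0.444, -0.226,  0.012]), 0.8, array([92., 36.]))]
```

View pics/w1.png

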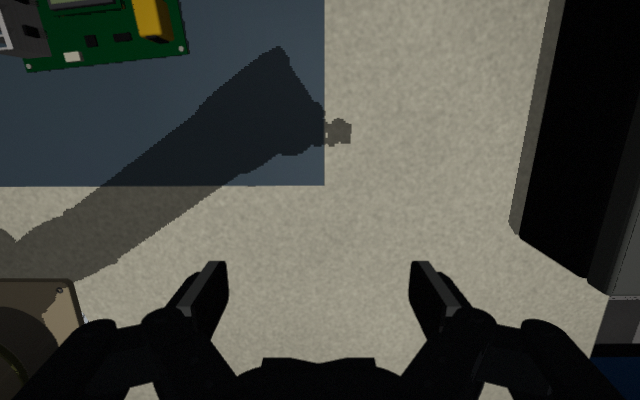

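The moves need a spin in each row. The board shows only at the upper left (center off the top, near 90,0); image up is +x and left is +y. Continuing.

Request:
arm_command --plan '[{"dp": [20, -41, 0], "spin": 0}, {"dp": [20, -41, 0], "spin": 0}, {"dp": [20, -41, 0], "spin": 0}, {"dp": [20, -41, 0], "spin": 0}, {"dp": [20, -41, 0], "spin": 0}]'

```text
clock: 2.45
position: [0.3858, -0.287, 0.4499]
ee_rot: [1.0, -0.001, 0.0, 0.0]
ft_force: [0.1, -0.9, -0.1]
grip_width: 0.996
grasp_force: 0.0
```

Request:
arm_command --plan '[{"dp": [20, -30, 0], "spin": 0}, {"dp": [0, 0, 0], "spin": 0}, {"dp": [0, 0, 0], "spin": 0}, {"dp": [0, 0, 0], "spin": 0}]'

```text
clock: 2.85
position: [0.4049, -0.2594, 0.4496]
ee_rot: [1.0, -0.001, -0.0, 0.0]
ft_force: [0.5, -0.5, -0.1]
grip_width: 1.002
grasp_force: 0.0
```

Run:
```python
from h import *
n='wrist';im,c=cam(n); cv2.imwrite('pics/w2.png',im); np.savez('c2.npz',**c)
print(manip.get_obs()['position'])
for th in ['board','glass','spool','bottle','multimeter','cradle']:
        print(th,[(np.round(d['position'],3),round(d['score'],2),proj(c,d['position'])[0].round()) for d in finder.find_in(n,th)])
```

```text
[ 0.40493279 -0.25939756  0.44959155]
board [(array([ 0.49 , -0.234,  0.011]), 0.9, array([298., 100.]))]
glass [(array([ 0.49 , -0.231,  0.014]), 0.7, array([295., 100.]))]
spool [(array([ 0.425, -0.008,  0.045]), 0.68, array([109., 158.]))]
bottle [(array([ 0.594, -0.01 ,  0.018]), 0.75, array([97.,  5.]))]
multimeter []
cradle []
```

View pics/w2.png

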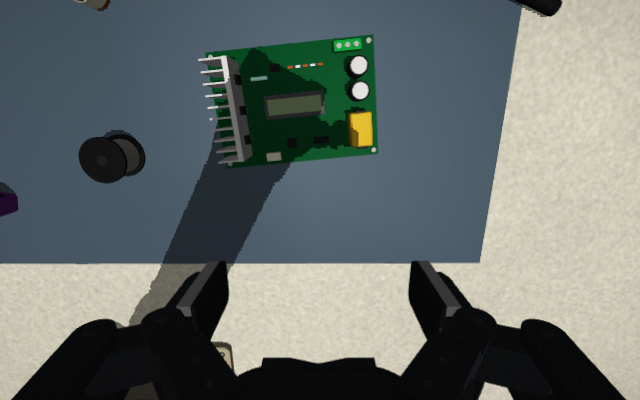

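The board fills about (208,53) to (377,167), with the glass centred near (295,105) and the heat sink on the left (+y).

Run:
```python
from h import *
c=dict(np.load('c2.npz')); im=cv2.imread('pics/w2.png')
P=unproj(c,[(208,53),(373,36),(377,152),(228,167)],.012);print(P.round(3),P.mean(0).round(4))
print([np.linalg.norm(P[i]-P[(i+1)%4]).round(4) for i in range(4)])
u=P[0]+P[3]-P[1]-P[2];print('yaw y-axis',np.arctan2(-u[0],u[1]))
# glass segmentation: greenish-grey low saturation in window
w=im[85:125,255:335]; 
m=((w[:,:,2].astype(int)-w[:,:,0])>5)&(abs(w[:,:,1].astype(int)-w[:,:,2])<22)&(w[:,:,1]>50)
m=m.astype(np.uint8)
n,l,s,_=cv2.connectedComponentsWithStats(m); k=1+s[1:,4].argmax(); print(s[k])
r=cv2.minAreaRect(np.argwhere(l==k)[:,::-1].astype(np.float32)); bx=cv2.boxPoints(r)+[255,85]; print(bx.round(1))
G=unproj(c,bx,.03); print(G.round(3),G.mean(0).round(4),[np.linalg.norm(G[i]-G[(i+1)%4]).round(4) for i in range(4)])
i=np.argmax([np.linalg.norm(G[i]-G[(i+1)%4]) for i in range(2)]);d=G[i+1]-G[i];d*=np.sign(d[1]);print(np.arctan2(-d[0],d[1]))
```

```text
[[ 0.544 -0.128  0.012]
 [ 0.561 -0.323  0.012]
 [ 0.426 -0.335  0.012]
 [ 0.407 -0.14   0.012]] [ 0.4849 -0.2317  0.012 ]
[np.float64(0.1957), np.float64(0.1355), np.float64(0.1959), np.float64(0.1372)]
yaw y-axis 0.09278213836970399
[ 12  10  55  21 854]
[[266.5  99.8]
 [320.2  94.1]
 [321.8 109.9]
 [268.1 115.6]]
[[ 0.491 -0.198  0.03 ]
 [ 0.497 -0.261  0.03 ]
 [ 0.479 -0.263  0.03 ]
 [ 0.473 -0.199  0.03 ]] [ 0.4848 -0.2304  0.03  ] [np.float64(0.0637), np.float64(0.0179), np.float64(0.0646), np.float64(0.018)]
0.09522925811172978
```

The sizes match: glass centre is about (0.485, -0.230), with its y axis yawed +0.094 rad. Now over to the cradle.

Request:
arm_command --plan '[{"dp": [0, -45, 0], "spin": 0}, {"dp": [0, -45, 0], "spin": 0}, {"dp": [0, -45, 0], "spin": 0}, {"dp": [0, -45, 0], "spin": 0}, {"dp": [0, -45, 0], "spin": 0}]'

```text
clock: 3.7
position: [0.4053, -0.031, 0.4499]
ee_rot: [1.0, -0.0, 0.0, 0.0]
ft_force: [1.0, -0.0, 0.9]
grip_width: 0.998
grasp_force: 0.0
```

Request:
arm_command --plan '[{"dp": [0, -45, 0], "spin": 0}, {"dp": [0, -45, 0], "spin": 0}, {"dp": [0, -45, 0], "spin": 0}, {"dp": [0, -45, 0], "spin": 0}, {"dp": [0, -30, 0], "spin": 0}]'

```text
clock: 4.2
position: [0.4049, 0.1803, 0.4501]
ee_rot: [1.0, 0.001, 0.001, -0.0]
ft_force: [0.7, -0.6, 0.4]
grip_width: 0.999
grasp_force: 0.0
```

Request:
arm_command --plan '[{"dp": [0, 0, 0], "spin": 0}, {"dp": [0, 0, 0], "spin": 0}, {"dp": [0, 0, 0], "spin": 0}]'

```text
clock: 4.5
position: [0.406, 0.1762, 0.4496]
ee_rot: [1.0, -0.001, -0.0, 0.0]
ft_force: [1.1, -0.2, -0.4]
grip_width: 0.999
grasp_force: 0.0
```

Run:
```python
from h import *
n='wrist';im,c=cam(n); np.savez('c3.npz',**c);cv2.imwrite('pics/w3.png',im)
print(manip.get_obs()['position'])
for th in ['meter','cradle','spool','bottle']:
        print(th,[(np.round(d['position'],3),round(d['score'],2),proj(c,d['position'])[0].round()) for d in finder.find_in(n,th)])
```

```text
[0.40601065 0.17608703 0.4496147 ]
meter [(array([0.369, 0.191, 0.12 ]), 0.94, array([304., 225.])), (array([0.478, 0.205, 0.132]), 0.93, array([286., 113.])), (array([0.594, 0.242, 0.033]), 0.86, array([257.,  -0.])), (array([0.495, 0.319, 0.157]), 0.7, array([137.,  92.]))]
cradle [(array([0.488, 0.193, 0.008]), 0.94, array([305., 103.]))]
spool [(array([0.425, 0.005, 0.046]), 0.59, array([461., 158.]))]
bottle [(array([0.592, 0.004, 0.02 ]), 0.44, array([472.,   6.]))]
```

View pics/w3.png

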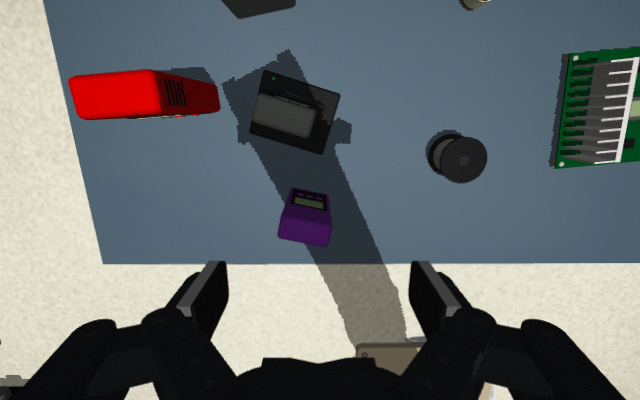

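Seen from above: cradle with the meter top at about (285,113), purple at (305,217), red at (145,95), large grey at the top edge (258,5), spool at (460,158). I'll enlarge the cradle.

Run:
```python
from h import *
im=cv2.imread('pics/w3.png')[55:165,225:365]
im=cv2.resize(im,None,fx=5,fy=5,interpolation=cv2.INTER_CUBIC)
cv2.imwrite('pics/crop2.png',np.clip(255*(im/255.)**.5,0,255).astype(np.uint8))
```

```text
(no output)
```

View pics/crop2.png

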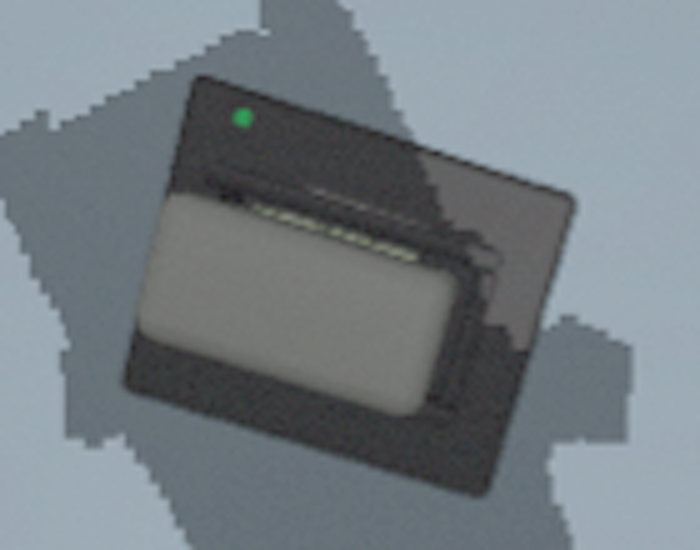

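In the crop, the foot corners are (193,73), (579,198), (487,497), (122,385), and the meter top corners are (168,190), (460,270), (413,417), (136,335).

Run:
```python
from h import *
c=dict(np.load('c3.npz'))
for q,z in (([(193,73),(579,198),(487,497),(122,385)],.008),([(168,190),(460,270),(413,417),(136,335)],.133)):
    P=unproj(c,np.array(q)/5+[225,55],z)
    print(P.mean(0).round(4),[np.linalg.norm(P[i]-P[(i+1)%4]).round(4) for i in range(4)])
    u=P[0]+P[3]-P[1]-P[2];print('yaw',np.arctan2(-u[0],u[1]))
for n,q,z in(('red top',[(70,80),(155,70),(160,115),(80,119)],.165),('big grey',[(222,0),(240,18),(296,6)],.16),('purple',[(285,210),(330,218),(327,246),(278,236)],.12)):
    print(n,unproj(c,q,z).round(3).tolist())
```

```text
[0.4755 0.2068 0.008 ] [np.float64(0.0986), np.float64(0.0774), np.float64(0.0982), np.float64(0.0773)]
yaw -0.2986157433977973
[0.4758 0.2066 0.133 ] [np.float64(0.052), np.float64(0.0266), np.float64(0.0509), np.float64(0.0252)]
yaw -0.272867410476276
red top [[0.504, 0.365, 0.165], [0.51, 0.299, 0.165], [0.478, 0.3, 0.165], [0.475, 0.364, 0.165]]
big grey [[0.557, 0.246, 0.16], [0.546, 0.234, 0.16], [0.553, 0.192, 0.16]]
purple [[0.384, 0.21, 0.12], [0.376, 0.165, 0.12], [0.345, 0.168, 0.12], [0.356, 0.218, 0.12]]
```

The foot and the meter top agree to within 1 mm: meter at (0.476, 0.207), yaw about -0.29. The neighbours clear the open fingers.

Request:
arm_command --plan '[{"dp": [35, -15, 0], "spin": 0}, {"dp": [35, -15, 0], "spin": 0}, {"dp": [0, 0, 20], "spin": 0.145}, {"dp": [0, 0, 20], "spin": 0.145}, {"dp": [0, 0, 20], "spin": 0}]' --grip -1 --newtons 40

```text
clock: 5.25
position: [0.4761, 0.207, 0.3886]
ee_rot: [0.989, -0.147, -0.0, -0.0]
ft_force: [-0.8, 1.1, -0.5]
grip_width: 1.002
grasp_force: 0.0
```

Request:
arm_command --plan '[{"dp": [0, 0, 10], "spin": 0}, {"dp": [0, 0, 0], "spin": 0}, {"dp": [0, 0, 0], "spin": 0}, {"dp": [0, 0, 0], "spin": 0}]'

```text
clock: 5.65
position: [0.476, 0.2073, 0.3808]
ee_rot: [0.989, -0.145, 0.001, -0.0]
ft_force: [0.2, 0.5, -0.2]
grip_width: 1.0
grasp_force: 0.0
```

Run:
```python
from h import *
o=manip.get_obs();p=o['position'];R=Ro.from_quat(o['ee_rot']).as_matrix()
print(p,R.round(4),((np.array([.4757,.2067,.262])-p)@R*1000).round(1), 'yaw',np.arctan2(R[1,0],R[0,0]))
```

```text
[0.47596667 0.20733735 0.3807795 ] [[ 9.582e-01 -2.860e-01  1.600e-03]
 [-2.860e-01 -9.582e-01  3.000e-04]
 [ 1.400e-03 -7.000e-04 -1.000e+00]] [ -0.2   0.8 118.8] yaw -0.2900882486580377
```

Aligned within 1 mm, so I descend in steps and watch the force.

Request:
arm_command --plan '[{"dp": [0, 1, 30], "spin": 0}, {"dp": [0, 0, 25], "spin": 0}, {"dp": [0, 0, 20], "spin": 0}, {"dp": [0, 0, 10], "spin": 0}, {"dp": [0, 0, 0], "spin": 0}]'

```text
clock: 6.15
position: [0.4754, 0.2061, 0.2943]
ee_rot: [0.989, -0.145, -0.0, 0.0]
ft_force: [-0.9, 0.6, 0.4]
grip_width: 1.0
grasp_force: 0.0
```

Request:
arm_command --plan '[{"dp": [0, 0, 12], "spin": 0}, {"dp": [0, 0, 12], "spin": 0}, {"dp": [0, 0, 10], "spin": 0}, {"dp": [0, 0, 0], "spin": 0}, {"dp": [0, 0, 0], "spin": 0}]'

```text
clock: 6.65
position: [0.4754, 0.2064, 0.2606]
ee_rot: [0.99, -0.144, -0.0, 0.0]
ft_force: [0.8, -0.0, 0.5]
grip_width: 0.997
grasp_force: 0.0
```

Request:
arm_command --plan '[{"dp": [0, 0, 0], "spin": 0}, {"dp": [0, 0, 0], "spin": 0}, {"dp": [0, 0, 0], "spin": 0}, {"dp": [0, 0, 0], "spin": 0}, {"dp": [0, 0, 0], "spin": 0}]' --grip 1 --newtons 40

```text
clock: 7.15
position: [0.4757, 0.2064, 0.2612]
ee_rot: [0.989, -0.145, 0.0, -0.0]
ft_force: [-0.9, -0.1, 4.4]
grip_width: 0.63
grasp_force: 42.2
```

Request:
arm_command --plan '[{"dp": [0, 0, 0], "spin": 0}, {"dp": [0, 0, 0], "spin": 0}, {"dp": [0, 0, 0], "spin": 0}, {"dp": [0, 0, 0], "spin": 0}, {"dp": [0, 0, 0], "spin": 0}]'

```text
clock: 7.65
position: [0.4757, 0.2064, 0.2612]
ee_rot: [0.989, -0.145, 0.0, -0.0]
ft_force: [-0.5, 0.1, 5.0]
grip_width: 0.623
grasp_force: 42.2
```

Gripped at about 53 mm, which is the meter's width. Lifting straight up.

Request:
arm_command --plan '[{"dp": [0, 0, -10], "spin": 0}, {"dp": [0, 0, -15], "spin": 0}, {"dp": [0, 0, -15], "spin": 0}, {"dp": [0, 0, -20], "spin": 0}, {"dp": [0, 0, -20], "spin": 0}]'

```text
clock: 8.15
position: [0.4753, 0.2063, 0.3426]
ee_rot: [0.99, -0.144, 0.0, -0.0]
ft_force: [0.8, -0.3, -1.2]
grip_width: 0.63
grasp_force: 42.5
```

Request:
arm_command --plan '[{"dp": [0, 0, -20], "spin": 0}, {"dp": [0, 0, -20], "spin": 0}, {"dp": [0, 0, -20], "spin": 0}, {"dp": [0, 0, 0], "spin": 0}, {"dp": [0, 0, 0], "spin": 0}]'

```text
clock: 8.65
position: [0.4753, 0.2063, 0.4012]
ee_rot: [0.989, -0.145, 0.001, -0.0]
ft_force: [-0.3, -0.3, -1.9]
grip_width: 0.628
grasp_force: 42.7
```

Run:
```python
from h import *
o=manip.get_obs();print(o['position'],o['grip_width'],o['grasp_force'],o['ft_force'])
ims=[]
for n in ('scene','side','wrist'):
    im,c=cam(n); 
    m=[d for d in finder.find_in(n,'meter')]
    print(n,[(d['position'],round(d['score'],2)) for d in m])
    # predicted box corners if meter hangs straight
    R=Ro.from_quat(o['ee_rot']).as_matrix(); yy=R[:,1]*.027; xx=R[:,0]*.013
    zb=o['position'][2]-.2612+.008
    X=[np.r_[o['position'][:2],z]+a*xx+b*yy for z in (zb,zb+.125) for a in(-1,1) for b in(-1,1)]
    p=proj(c,X); big=cv2.resize(im,None,fx=4,fy=4,interpolation=cv2.INTER_CUBIC)
    for q in p: cv2.circle(big,tuple(int(v*4) for v in q),4,(0,0,255),-1)
    ctr=p.mean(0)*4; x0=int(np.clip(ctr[0]-200,0,2160)); y0=int(np.clip(ctr[1]-300,0,1000))
    if n!='wrist': ims.append(big[y0:y0+600,x0:x0+400])
cv2.imwrite('pics/lift.png',np.hstack(ims))
```

```text
[0.47531692 0.20627175 0.40118513] 0.6281536096024044 42.698652148246765 [-0.31688083 -0.32366849 -1.92786936]
scene [([0.3742, 0.1814, 0.0751], 0.74), ([0.5051, 0.3076, 0.1129], 0.67), ([0.6213, 0.2095, 0.1055], 0.66), ([0.4843, 0.2005, 0.2198], 0.6)]
side [([0.4797, 0.3141, 0.0933], 0.8), ([0.4674, 0.1812, 0.2029], 0.78), ([0.5906, 0.2219, 0.0998], 0.76), ([0.3577, 0.1655, 0.0808], 0.7)]
wrist [([0.6016, 0.2393, 0.1692], 0.98), ([0.4814, 0.2039, 0.2692], 0.83), ([0.5003, 0.3196, 0.1597], 0.82)]
```

View pics/lift.png

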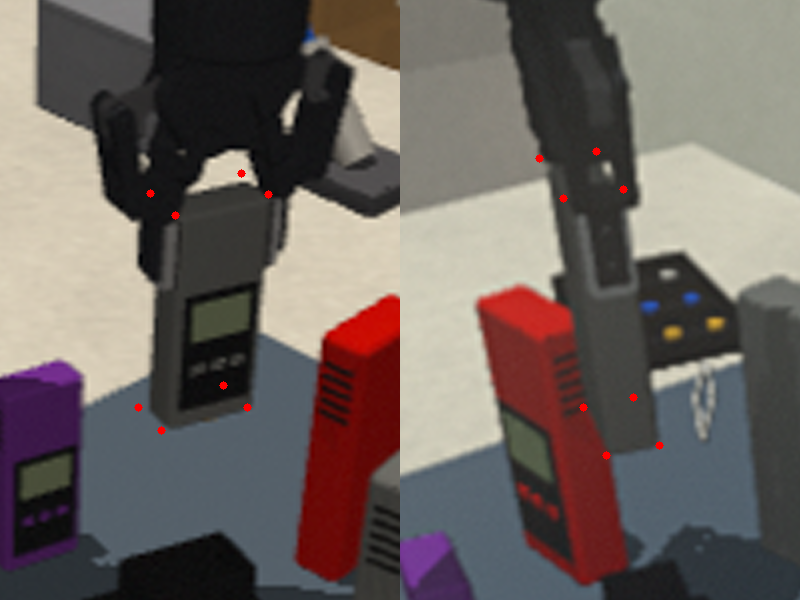

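The scene and side views show the meter held upright, close to where a slip-free lift predicts (red dots), so the sensor is about TCP z - 0.253. Next I turn and carry it at this height (sensor about 0.148 m).

Request:
arm_command --plan '[{"dp": [0, 0, 0], "spin": -0.1}, {"dp": [0, 0, 0], "spin": -0.1}, {"dp": [0, 0, 0], "spin": -0.1}, {"dp": [0, 0, 0], "spin": -0.084}, {"dp": [0, 15, 0], "spin": 0}]'

```text
clock: 9.45
position: [0.4763, 0.1928, 0.4004]
ee_rot: [0.999, 0.05, -0.0, -0.001]
ft_force: [0.8, -0.4, -1.6]
grip_width: 0.631
grasp_force: 42.5
```

Request:
arm_command --plan '[{"dp": [-2, 30, 0], "spin": 0}, {"dp": [-2, 30, 0], "spin": 0}, {"dp": [-2, 30, 0], "spin": 0}, {"dp": [-2, 30, 0], "spin": 0}, {"dp": [-2, 30, 0], "spin": 0}]'

```text
clock: 9.95
position: [0.4807, 0.0398, 0.4005]
ee_rot: [0.999, 0.047, -0.0, 0.0]
ft_force: [1.0, -0.7, -2.3]
grip_width: 0.626
grasp_force: 42.6
```

Request:
arm_command --plan '[{"dp": [-2, 30, 0], "spin": 0}, {"dp": [-2, 30, 0], "spin": 0}, {"dp": [-2, 30, 0], "spin": 0}, {"dp": [-2, 30, 0], "spin": 0}, {"dp": [-2, 30, 0], "spin": 0}]'

```text
clock: 10.45
position: [0.4849, -0.1104, 0.4004]
ee_rot: [0.999, 0.047, -0.0, -0.0]
ft_force: [0.1, 0.4, -0.9]
grip_width: 0.627
grasp_force: 42.6
```

Request:
arm_command --plan '[{"dp": [-3, 30, 0], "spin": 0}, {"dp": [-3, 30, 0], "spin": 0}, {"dp": [-3, 30, 0], "spin": 0}, {"dp": [-2, 20, 0], "spin": 0}, {"dp": [0, 10, 0], "spin": 0}]'

```text
clock: 10.95
position: [0.4849, -0.2318, 0.4001]
ee_rot: [0.999, 0.046, -0.0, -0.0]
ft_force: [0.1, 0.8, -1.1]
grip_width: 0.627
grasp_force: 42.7
```

Request:
arm_command --plan '[{"dp": [0, 0, 0], "spin": 0}, {"dp": [0, 0, 0], "spin": 0}, {"dp": [0, 0, 0], "spin": 0}]'

```text
clock: 11.25
position: [0.4857, -0.2282, 0.4008]
ee_rot: [0.999, 0.048, 0.0, -0.0]
ft_force: [0.1, 0.2, -2.1]
grip_width: 0.63
grasp_force: 42.7
```

```bash
cat > chk.py <<'E'
from h import *
import sys
o=manip.get_obs();p=o['position'];R=Ro.from_quat(o['ee_rot']).as_matrix()
print(p,o['grip_width'],o['grasp_force'],((np.array([.485,-.2305,.308])-p)@R*1000).round(1),'yaw',np.arctan2(R[1,0],R[0,0]))
ims=[]
for n in ('scene','side'):
    im,c=cam(n); zb=p[2]-.2532
    X=[np.r_[p[:2],z]+a*R[:,0]*.013+b*R[:,1]*.027 for z in (zb,zb+.125) for a in(-1,1) for b in(-1,1)]
    q=proj(c,X); ctr=proj(c,[np.r_[p[:2],.07]])[0]*4
    big=cv2.resize(im,None,fx=4,fy=4,interpolation=cv2.INTER_CUBIC)
    for v in q: cv2.circle(big,tuple(int(t*4) for t in v),3,(0,0,255),-1)
    g=proj(c,[.485,-.2305,.03])[0]; cv2.circle(big,tuple(int(t*4) for t in g),3,(255,0,255),-1)
    x0=int(np.clip(ctr[0]-200,0,2160)); y0=int(np.clip(ctr[1]-300,0,1000)); ims.append(big[y0:y0+600,x0:x0+400])
cv2.imwrite(sys.argv[1],np.hstack(ims))
cv2.imwrite('pics/wr_'+sys.argv[1][5:],cam('wrist')[0])
E
python3 chk.py pics/over.png
```

```text
[ 0.48566959 -0.22822083  0.40079917] 0.6303192077612724 42.69880414009094 [-0.9  2.2 92.8] yaw 0.09589797781748534
```

View pics/over.png

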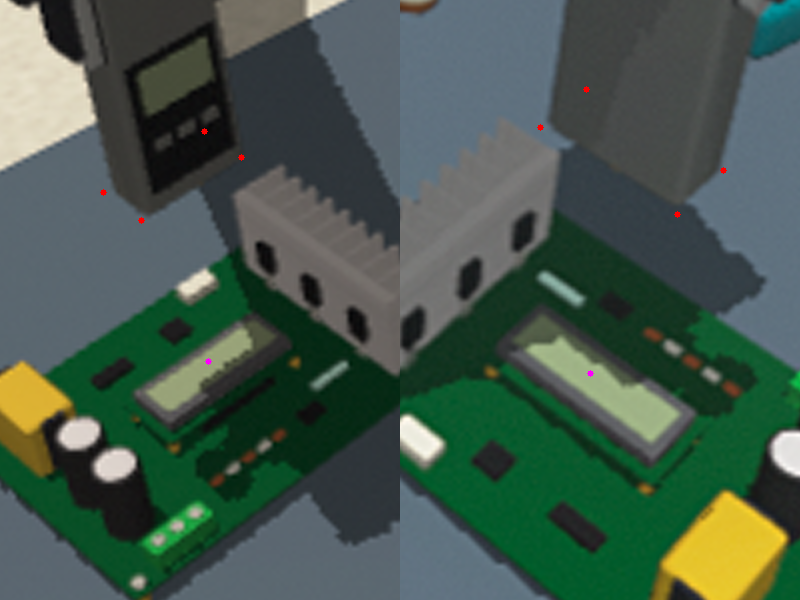

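The meter is over the board, and the predicted glass centre (magenta) sits on the display to within a few pixels. I'll quantify the residuals from these pixels: glass centre at about (214,369) scene and (600,383) side, and meter bottom corners.

Run:
```python
from h import *
from scipy.optimize import least_squares
o=manip.get_obs();p=o['position'];R=Ro.from_quat(o['ee_rot']).as_matrix()
G={'scene':(214,369),'side':(600-400,383)}
# bottom corners (a,b) signs matched by nearest prediction
M={'scene':[(148,212),(236,150),(113,180)],'side':[(680-400,203),(551-400,122),(722-400,160)]}
obs=[]
for n in G:
    im,c=cam(n); ctr=proj(c,[np.r_[p[:2],.07]])[0]*4
    off=np.array([int(np.clip(ctr[0]-200,0,2160)),int(np.clip(ctr[1]-300,0,1000))])
    g=(np.array(G[n])+off)/4; print(n,'glass',unproj(c,g,.03).round(4), 'err px',g-proj(c,[.485,-.2305,.03])[0])
    K=[(a,b) for a in(-1,1) for b in(-1,1)]
    pr=proj(c,[np.r_[p[:2],p[2]-.2532]+a*R[:,0]*.013+b*R[:,1]*.027 for a,b in K])
    for m in M[n]:
        u=(np.array(m)+off)/4; obs.append((n,c,u,K[np.linalg.norm(pr-u,axis=1).argmin()]))
def res(x,sel): return np.concatenate([proj(c,x+a*R[:,0]*.013+b*R[:,1]*.027)[0]-u for n,c,u,(a,b) in obs if n in sel])
x0=np.r_[p[:2],p[2]-.2532]
for sel in (['scene'],['side'],['scene','side']):
    s=least_squares(res,x0,args=(sel,)); print(sel,((s.x-x0)*1000).round(1),s.cost)
print([ (n,k) for n,_,_,k in obs])
```

```text
scene glass [[ 0.4908 -0.2317  0.03  ]] err px [1.17547634 1.98534362]
side glass [[ 0.4844 -0.236   0.03  ]] err px [2.55382347 2.59755961]
['scene'] [-66.4  32.4 -58.9] 0.9755468942892109
['side'] [ 24.1  14.2 -23.3] 0.14200811529631535
['scene', 'side'] [1.1 0.9 3.9] 10.235487580013812
[('scene', (1, 1)), ('scene', (1, -1)), ('scene', (-1, 1)), ('side', (-1, 1)), ('side', (-1, -1)), ('side', (1, 1))]
```

The estimates agree within a few mm. The target is TCP (0.486, -0.232, 0.307), which is 4 mm along tool y and 94 mm down.

Request:
arm_command --plan '[{"dp": [0, 2, 10], "spin": 0}, {"dp": [0, 2, 15], "spin": 0}, {"dp": [0, 0, 15], "spin": 0}, {"dp": [0, 0, 15], "spin": 0}, {"dp": [0, 0, 10], "spin": 0}]'

```text
clock: 12.0
position: [0.4853, -0.2335, 0.3334]
ee_rot: [0.999, 0.047, -0.001, -0.001]
ft_force: [-0.1, 0.1, -2.3]
grip_width: 0.629
grasp_force: 42.7
```

Request:
arm_command --plan '[{"dp": [0, 0, 10], "spin": 0}, {"dp": [0, 0, 8], "spin": 0}, {"dp": [0, 0, 6], "spin": 0}, {"dp": [0, 0, 4], "spin": 0}, {"dp": [0, 0, 0], "spin": 0}]'

```text
clock: 12.5
position: [0.4857, -0.2337, 0.3074]
ee_rot: [0.999, 0.047, -0.0, -0.0]
ft_force: [-0.7, -0.2, -1.2]
grip_width: 0.625
grasp_force: 42.7
```

Request:
arm_command --plan '[{"dp": [0, 0, 0], "spin": 0}, {"dp": [0, 0, 0], "spin": 0}, {"dp": [0, 0, 0], "spin": 0}, {"dp": [0, 0, 0], "spin": 0}, {"dp": [0, 0, 0], "spin": 0}]'

```text
clock: 13.0
position: [0.4857, -0.2337, 0.3078]
ee_rot: [0.999, 0.047, 0.0, 0.0]
ft_force: [0.3, 0.1, -1.9]
grip_width: 0.631
grasp_force: 42.7
```

```bash
python3 chk.py pics/fin.png
```

```text
[ 0.48574449 -0.23373259  0.30784718] 0.6311226118509771 42.69774377346039 [-0.4 -3.3 -0.2] yaw 0.09374153245693864
```

View pics/fin.png

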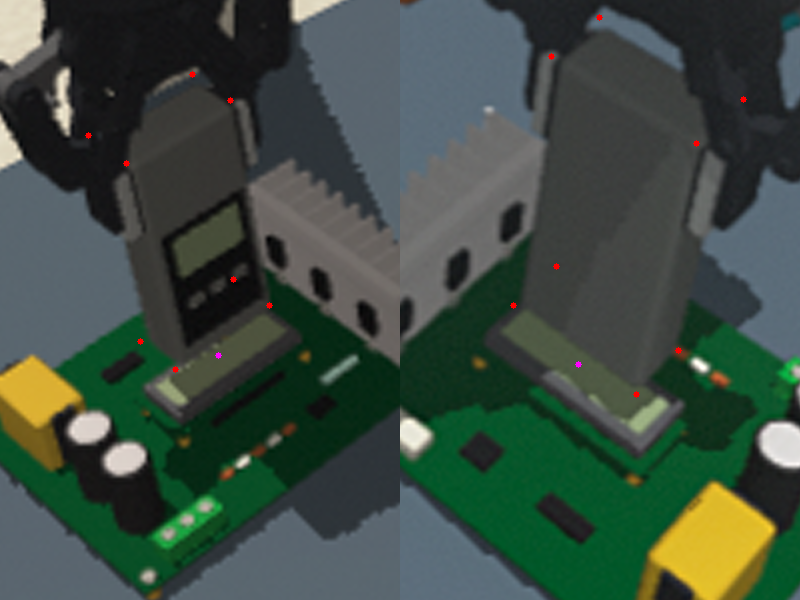

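The meter hangs upright over the glass, edges parallel to the prediction (tilt about 0.02 rad). The sensor reads 0 to 4 mm above nominal and nothing touches the board. One 2 mm trim down, settle, then hand in.

Request:
arm_command --plan '[{"dp": [0, -1, 2], "spin": 0}, {"dp": [0, 0, 0], "spin": 0}, {"dp": [0, 0, 0], "spin": 0}, {"dp": [0, 0, 0], "spin": 0}, {"dp": [0, 0, 0], "spin": 0}]'

```text
clock: 13.65
position: [0.4856, -0.2327, 0.3058]
ee_rot: [0.999, 0.047, 0.0, 0.0]
ft_force: [-0.4, -0.2, -2.3]
grip_width: 0.628
grasp_force: 42.7
```

Request:
arm_command --plan '[{"dp": [0, 0, 0], "spin": 0}, {"dp": [0, 0, 0], "spin": 0}, {"dp": [0, 0, 0], "spin": 0}, {"dp": [0, 0, 0], "spin": 0}, {"dp": [0, 0, 0], "spin": 0}]'

```text
clock: 14.15
position: [0.4856, -0.2327, 0.3057]
ee_rot: [0.999, 0.047, 0.0, 0.0]
ft_force: [-0.3, -0.0, -2.3]
grip_width: 0.63
grasp_force: 42.7
```

```bash
python3 -c "
from workcell import manip
o=manip.get_obs();print(o['position'],o['grasp_force'],o['joint_velocities'].round(4));print(manip.hand_in())"
```

```text
[ 0.48562652 -0.23271344  0.30572318] 42.69716799259186 [-0.0015  0.0007  0.001  -0.0008 -0.0009 -0.0019 -0.0015]
the job is handed in; nothing more can be done
None
```

I handed the job in with the meter gripped at about 43 N, upright and steady over the centre of the display glass, its sensor an estimated 22 to 27 mm above it; hand-in gave no verdict.

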